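Clamp a circuit board in its repair fixture

TASK

Clamp the circuit board that lies in the repair fixture: push the open clamp strap around, with the outside of a finger, until it lies over the board against its stop pin, and then press the cam lever on top of it fully down. Do not touch the board itself, and leave it and everything else on the bench where it is.

Things in the scene. Friction and masses are not known exactly. Their poses are not given: they have to be found in the camera images.
- fixture: clamp fixture bolted to the bench: aluminium base plate 180 (x) x 250 (y) x 14 mm; origin at the centre of its underside, z up. In its own axes the pivot post is at (0, +85), the board's nest is centred at (0, -30) and the stop pin (62 mm tall, 11 mm thick) stands at (-17, -92) mm. Place and yaw vary.
- pivot (a point): top of the pivot post, on the vertical axis about which the strap swings; 66 mm above the bench
- strap (a joint): swing angle of the steel strap, rad: 0 = over the board, along the fixture's -y from the pivot, against the stop pin (hard stop); grows anticlockwise from above, at 1.57 it points along the fixture's +x. Starts at 0.9 to 1.5 and stays where left (friction 0.12 N m). Bar 22 mm wide, 185 mm long from the pivot axis, underside 48 and top 66 mm above the bench.
- strap_mid (a point): centre of the strap bar's section, 90 mm from the pivot axis, 57 mm above the bench; moves with the strap
- lever (a joint): angle of the cam lever above the strap, rad: 0 = flat down (hard stop); starts at 0.55 to 0.75, stays where left (friction 0.10 N m, more where the cam bites). Hinge across the strap, 130 mm from the pivot axis, 68 mm above the bench; from there it points back towards the pivot, 73 mm long, 14 to 18 mm wide. Tip raised: up to 126 mm high; top when down: 79 mm. Pushing straight down near the tip folds it.
- lever_tip (a point): point on the lever's upper face near its tip, 66 mm along the lever from its hinge and 11 mm off the line through the hinge; moves with the lever
- presser: rubber presser foot, 20 mm across, under the strap 115 mm from the pivot axis; the lever drives it down onto the steel shield in the middle of the board. Its origin is the centre of its lower face, 33 to 35 mm above the bench while the lever is raised, 30 mm when it bears on the board
- board: loose green circuit board 120 (x) x 85 (y) x 2 mm lying in the nest with its underside 22 mm above the bench, steel shield 34 x 34 mm in its middle, its parts up to 37 mm above the bench; origin at the centre of its underside
- screwdriver_grip (a point): a screwdriver 190 mm long lying on the bench on the robot's side of the fixture; point on its handle
- spool: a solder spool standing on end, 54 mm across, 42 mm tall, just left of the pivot; origin at the centre of its underside
- bottle: a white bottle, 52 mm across, 130 mm tall, standing right of the fixture; origin at the centre of its underside
- jar: a small glass jar with steel cap, 44 mm across, 50 mm tall, beyond the fixture; origin at the centre of its underside
- heatsink: a finned aluminium heat sink 50 x 40 x 26 mm lying on the bench beyond the fixture, where the open strap passes above it; origin at the centre of its underside
- meter: a hand-held meter 150 x 80 x 42 mm lying on its back at the right; origin at the centre of its underside
- brush_grip (a point): a brush 170 mm long lying at the left; point on its handle
Things that resemble listed ones, but are neither listed nor needed, are in the scene too. Several things have the shape of the board; the one meant has the colours described above.

How it is judged:
On the way, in this order (a step that is already met when the one before it is completed fails the run):
1. the strap lies over the board against its stop (within 0.06 rad), the lever still raised (value of joint strap below 0.06 rad and value of joint lever above 0.4 rad), for 0.2 s.
2. the lever is fully down (within 0.08 rad) (value of joint strap below 0.06 rad and value of joint lever below 0.08 rad), for 0.2 s.
At the end, for the whole second after the job is handed in: The strap is within 0.06 rad of its stop and the lever within 0.08 rad of fully down, the presser foot bears on the board with more than 1 N, and the board is at rest within 6 mm of where it lay (all of step 2 and contact force between presser and board above 1 N and distance of board from where it was at the start of the episode below 0.006 m and linear speed of board below 0.02 m/s); the robot touches nothing.
It fails at once if the cam lever is pushed down (below 0.4 rad) before the strap is over the board (value of joint strap above 0.12 rad and value of joint lever below 0.4 rad).
It fails at once if the robot presses on the board with more than 1 N (contact force between any of the fingers, the arm and board above 1 N).
It fails at once if the board is lifted or shifted by more than 8 mm (distance of board from where it was at the start of the episode above 0.008 m).
It fails at once if another thing on the bench is moved by more than 20 mm (distance of any of screwdriver_grip, spool, bottle, jar, heatsink, meter, brush_grip from where it was at the start of the episode above 0.02 m).
It also fails if it takes over 53 s, if anything falls off the work surface, if the arm or the gripper's body presses on something with over 40 N, if the wrist force passes 120 N, or if a joint passes its speed limit or range.

ROBOT

A 6-joint arm with a two-finger parallel gripper is mounted at the origin on the work surface. World frame = base frame: x ahead of the robot, y to its left, z up, the work surface at z = 0. Lengths are in m, angles in rad, forces in N, time in s.
With the tool pointing down it reaches from about 0.25 to 0.775 m from the base axis. Payload 4 kg.
Tool frame: the origin (TCP) lies at the very end of the fingers, on their centre line; the grasp point (between the pads) lies 19 mm behind it; z points along the fingers, y is the direction in which the jaws open and shut (so a half turn about z gives the same grasp; the last joint's range is limited). The gripper opens to 85 mm and grips with 20 to 120 N. Pads are 22 mm wide; open, the fingers measure 114 mm over their backs; the gripper's body (76 mm by 85 mm) begins 54 mm behind the grasp point. The pads swing forward as they close: fully open they stand 13 mm farther back than shut.
Start: joints at [1.101, 0.087, 1.371, -0, 1.684, -0.103], TCP at [0.197, 0.513, 0.231] pointing down, gripper open.
Joint ranges: [-3.1, 3.1], [-0.76, 2.03], [0.27, 2.55], [-1.08, 4.22], [0.17, 2.65], [-2.57, 2.57]. Speed limits (rad/s): [2.79, 2.79, 3.14, 3.14, 3.14, 3.14].

INTERFACE

Orientations are given as a rotation vector (axis times angle).
In Python, from workcell import sensors, imaging, job, spotter gives the robot as it stands.
- The arm moves only by the tool arm_command, never from a script. Its argument "steps" is a list of rows, each a list of 2 entries, a list of its own where there are three numbers: the shift along the world's x, y, z in m, then the turn about the world's z in degrees. In form: [[[dx, dy, dz], twist], ...]. A call has 1 to 8 rows; each row is the pose to reach, as a shift and turn from the pose measured when the call began; what a row does not reach only later rows make up. A row lasts 1/10 s, in which the tool goes at most 50 mm and 8.59 degrees, less where a joint would pass 70% of its speed; a pose out of reach is approached as far as the arm can. A call with a gripper value outside its range is refused whole. "gripper" is the opening, from 0 (shut) to 1 (fully open), set as the call begins (left out, the last holds). The fingers move at their own pace and stop on an object; "force" is the grip in N (left out, the last holds). Time passes only in rows, so rows that repeat a pose let the fingers close. It gives the time, the measured TCP pose, the force and the opening at its end, in the units of the state.
- sensors.state(): the state, without advancing time (a new reading comes with each control period).
- imaging.read_camera(name): name is "scene" or "top" or "wrist"; returns the picture (400x640x3 uint8, red, green, blue); there is no depth.
- imaging.camera_model(name): a dict with "fov_y" (degrees; the focal length in pixels is half the picture's height over the tangent of half this angle, whatever the lens; pixels are square), "cx", "cy" (the principal point, pixels), "xyz" and "rotation" of the camera in the world. Camera axes: x right, y down, z forward; pixel columns grow to the right and rows downward; lengths in m; the calibration is good to about 2 mm. A picture is of the moment at which its call begins: read the wrist's pose just before it. camera_model takes no time and is no camera call; for the wrist camera it gives the pose at the moment of the call.
- job.close_job(): hands the job in, once; it reports no verdict.
Trained networks look in the newest picture that a camera, given by its name, has taken for a name from the list of things; names that differ only in an ending like _2 or _b are one class to them, and where a whole thing is asked for, a point or a joint stands for the part that bears it (a point fixed in the world has none). Each returns a list of dicts, best first, with "confidence" (0 to 1); they miss things now and then, are a little off and sometimes report something else, mostly with a low value. They report only what shows in the picture. A call takes as long as a camera call. They do not tell look-alikes from the thing itself.
- spotter.find_in(camera, target): "box" ([centre column, centre row, width, height] in pixels, round what is visible of it).
The state is a dict: "t": time; "joint_pos": joint angles; "qd": joint speeds; "effort": joint torques, N m; "tool_pos": TCP position; "tool_rot": TCP orientation; "ft_force": force on the tool from outside, world axes, zero at the start; "wrist_torque": the same for the moment, N m; "grip_width": opening from 0.0 (shut) to 1.0 (fully open).
Only numpy, scipy, OpenCV 4.12 (cv2) and the standard library are available. Lean on these libraries where they do the work, as an engineer would, in place of code of your own. Each camera call takes 0.05 s, during which the arm holds its last target.

## Working session

There is one attempt and no reset: what is moved stays moved. The work goes in short steps, Python scripts to look and compute and a tool call to move; the robot and the scene stay as the last step left them, time stands still between calls to the robot, and variables do not carry over. Pictures are saved under pics/ and viewed, and the job is handed in when it is done.

Besides the shell and the picture viewer there is one more tool, called after "Call:" by a JSON object that holds its "name" and its "arguments", one argument or row to a line. arm_command: Moves the arm, as the interface text tells. Its arguments: {"type":"object","properties":{"steps":{"type":"array"},"gripper":{"type":"number"},"force":{"type":"number"}},"required":["steps"]}

```bash
mkdir -p pics
python3 - <<'E'
from workcell import sensors, imaging, spotter
import cv2,json
s=sensors.state();print(s['t'],s['tool_pos'],s['tool_rot'],s['grip_width'])
for c in ['scene','top']:
    im=imaging.read_camera(c);cv2.imwrite(f'pics/{c}0.png',im[:,:,::-1]);m=imaging.camera_model(c);print(c,m)
    for t in ['fixture','strap','lever','board','spool','bottle','jar','heatsink','presser','pivot','meter']:
        try:r=spotter.find_in(c,t)
        except Exception as e:r=e;print(t,e);continue
        print(t,[( [round(v) for v in d['box']],round(d['confidence'],2)) for d in r[:3]])
E
```

```text
0.0 [0.19702168 0.51296986 0.2301302 ] [-0.57285984 -3.0882698   0.0033754 ] 1.005167181566922
scene {'fov_y': 49.345474587056046, 'cx': 319.9700989203982, 'cy': 201.17349163516985, 'xyz': array([ 1.23345817, -0.44710892,  0.82700663]), 'rotation': array([-1.99812951, -1.16470126,  0.54490931])}
fixture [([311, 236, 101, 58], 0.87)]
strap [([331, 239, 36, 56], 0.78), ([304, 232, 34, 32], 0.41)]
lever [([329, 232, 16, 36], 0.51)]
board [([221, 344, 51, 54], 0.88), ([175, 209, 33, 32], 0.81), ([302, 232, 30, 32], 0.78)]
spool [([376, 226, 19, 26], 0.63)]
bottle [([238, 222, 21, 47], 0.58), ([312, 237, 98, 64], 0.46), ([302, 231, 30, 35], 0.29)]
jar [([267, 280, 16, 28], 0.67)]
heatsink [([331, 275, 24, 25], 0.57)]
presser [([406, 221, 19, 45], 0.39)]
pivot [([315, 238, 102, 63], 0.68)]
meter [([187, 253, 38, 53], 0.57)]
top {'fov_y': 45.80831750338259, 'cx': 321.7163301196855, 'cy': 203.08713470612807, 'xyz': array([0.18081071, 0.00811408, 1.29449642]), 'rotation': array([-2.09970662,  2.10683888, -0.24092601])}
fixture [([333, 201, 104, 104], 0.79)]
strap [([320, 246, 63, 34], 0.64), ([328, 173, 62, 45], 0.6), ([272, 179, 22, 23], 0.34)]
lever [([335, 165, 18, 13], 0.49)]
board [([342, 210, 40, 47], 0.98), ([233, 247, 55, 54], 0.81), ([445, 318, 33, 47], 0.75)]
spool [([275, 179, 22, 19], 0.56)]
bottle [([406, 236, 26, 24], 0.96)]
jar [([396, 167, 15, 19], 0.82)]
heatsink [([344, 149, 15, 21], 0.59)]
presser []
pivot [([333, 201, 111, 99], 0.84)]
meter [([450, 237, 39, 60], 0.9), ([329, 173, 59, 46], 0.62)]
```

Run:
```python
import cv2
a=cv2.imread('pics/top0.png')[90:310,220:510];cv2.imwrite('pics/top0c.png',cv2.resize(a,None,fx=2.7,fy=2.7,interpolation=cv2.INTER_CUBIC))
a=cv2.imread('pics/scene0.png')[160:320,200:440];cv2.imwrite('pics/scene0c.png',cv2.resize(a,None,fx=3.3,fy=3.3,interpolation=cv2.INTER_CUBIC))
```

```text
(no output)
```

View pics/top0c.png

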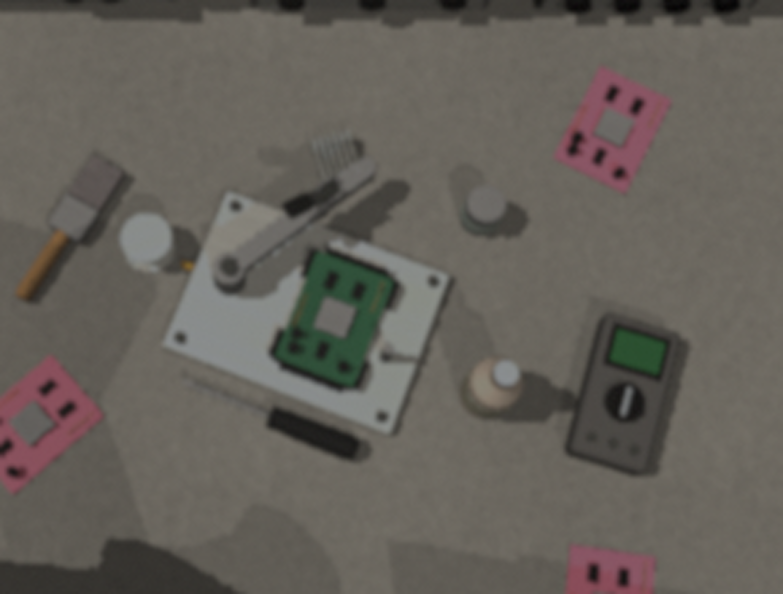

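View pics/scene0c.png

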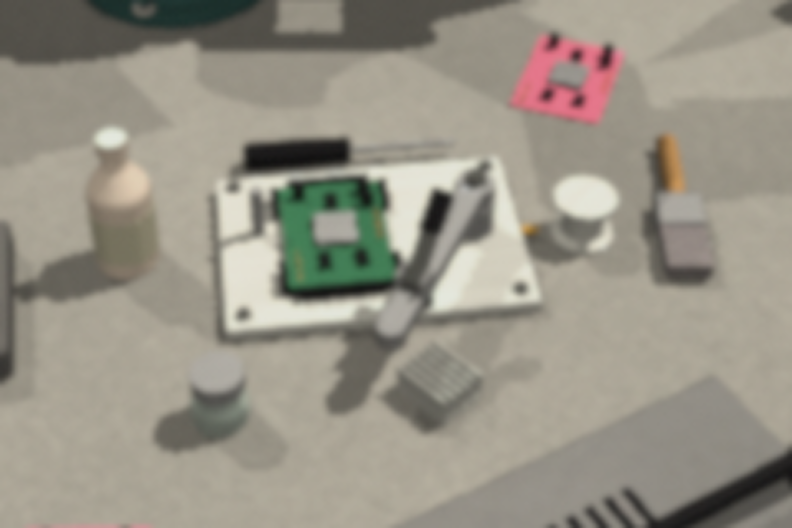

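View pics/top0.png

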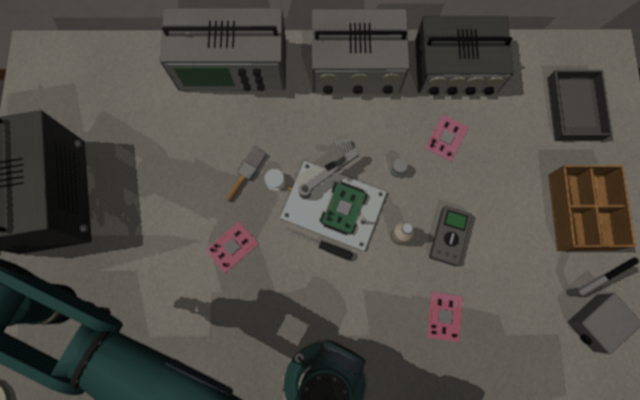

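Top view crop: fixture at the centre with pivot at about (230,268), open strap pointing up-right to (370,165), and the green board at (335,316). The pink boards are look-alikes. Next I fit the fixture pose.

```bash
cat > h.py <<'E'
import numpy as np, cv2
from scipy.optimize import least_squares
def K(m,h=400):
    f=h/2/np.tan(np.radians(m['fov_y'])/2); return np.array([[f,0,m['cx']],[0,f,m['cy']],[0,0,1]])
def proj(m,P):
    R=cv2.Rodrigues(np.array(m['rotation'],float))[0]; p=(np.atleast_2d(P)-m['xyz'])@R
    k=K(m); return np.c_[k[0,0]*p[:,0]/p[:,2]+k[0,2],k[1,1]*p[:,1]/p[:,2]+k[1,2]]
def ray(m,uv,z):
    R=cv2.Rodrigues(np.array(m['rotation'],float))[0];k=K(m)
    d=R@np.array([(uv[0]-k[0,2])/k[0,0],(uv[1]-k[1,2])/k[1,1],1]); s=(z-m['xyz'][2])/d[2]; return m['xyz']+s*d
def fx(q,P):
    P=np.atleast_2d(P);c,s=np.cos(q[2]),np.sin(q[2])
    return np.c_[q[0]+c*P[:,0]-s*P[:,1],q[1]+s*P[:,0]+c*P[:,1],P[:,2]]
E
python3 - <<'E'
from h import *
from workcell import imaging
mt=imaging.camera_model('top');ms=imaging.camera_model('scene')
# corners: (+x,+y),(+x,-y),(-x,-y),(-x,+y) z=14 ; pivot; pin top
P=np.array([[90,125,14],[90,-125,14],[-90,-125,14],[-90,125,14],[0,85,66],[-17,-92,62]])/1000.
T=np.array([[228,190],[452,275],[393,435],[163,347],[230,266],[386,355]])/2.7+[220,90]
S=np.array([[541,302],[224,333],[215,180],[497,157],[480,177],[256,192]])/3.3+[200,160]
for lab,l in (('top',[(mt,T)]),('scene',[(ms,S)]),('both',[(mt,T),(ms,S)])):
    f=lambda q:np.concatenate([(proj(m,fx(q,P))-U).ravel() for m,U in l])
    r=least_squares(f,[.4,0,-.36],loss='soft_l1');print(lab,r.x);print(f(r.x).reshape(-1,2).round(1).tolist())
q=r.x
for n,m,uv,z in (('end',mt,np.array([365,168])/2.7+[220,90],.066),('end',ms,np.array([392,330])/3.3+[200,160],.060),('shield',mt,np.array([335,316])/2.7+[220,90],.03)):
    p=ray(m,uv,z);print(n,p);pv=fx(q,P[4])[0];d=p-pv;print('ang',np.arctan2(d[1],d[0])-q[2]+np.pi/2,np.hypot(d[0],d[1]))
print(pv)
E
```

```text
top [ 0.46894578 -0.03010541 -0.38089109]
[[0.1, -0.0], [0.1, 0.0], [-0.6, 0.6], [-0.4, -0.2], [-0.1, 0.8], [1.6, -2.2]]
scene [ 0.47385545 -0.02934927 -0.37819251]
[[0.7, -0.2], [0.2, -0.1], [-0.2, 0.1], [0.5, -0.3], [-1.4, 1.4], [-0.3, -0.4]]
both [ 0.47085712 -0.02937656 -0.37945185]
[[-0.3, -0.6], [-0.2, -0.7], [-0.8, -0.2], [-0.7, -0.8], [-0.4, 0.2], [1.4, -2.9], [0.1, -0.8], [-0.4, -0.9], [-0.6, -0.5], [0.0, -0.9], [-2.0, 0.8], [-0.7, -1.1]]
end [ 0.60477223 -0.08759365  0.066     ]
ang 1.0208595046391582 0.17119514260013047
end [ 0.60927881 -0.08701052  0.06      ]
ang 1.0436886077183263 0.17346950485840718
shield [ 0.45955307 -0.05692757  0.03      ]
ang -0.0025680901859783667 0.11477877174588802
[0.50234209 0.0495772  0.066     ]
```

Run:
```python
from h import *
from workcell import imaging
mt=imaging.camera_model('top');ms=imaging.camera_model('scene')
c=lambda u:np.array(u)/2.7+[220,90]
for n,u,z in (('jar',(487,203),.05),('heats',(338,155),.026),('bottle cap',(507,373),.13),('spool',(147,240),.042)):print(n,ray(mt,c(u),z))
q=np.array([.4709,-.0294,-.3795]);pv=fx(q,[0,.085,.066])[0]
print('pivot',pv)
for th in (1.2,1.05,.9,.75,.6,.45,.3,.15,0):
    a=q[2]-np.pi/2+th; d=np.array([np.cos(a),np.sin(a)]);n=np.array([-d[1],d[0]])
    print(th,'contact ctr',(pv[:2]+.155*d+.0255*n).round(4),'pushdir deg',np.degrees(a)-90)
for r in (.064,.07,.075,.084): print(r,fx(q,[0,.085-r,0])[0])
```

```text
jar [ 0.57245783 -0.21233795  0.05      ]
heats [ 0.6329688  -0.06272497  0.026     ]
bottle cap [ 0.38308181 -0.2099536   0.13      ]
spool [0.53666255 0.1338016  0.042     ]
pivot [0.50238877 0.04955225 0.066     ]
1.2 contact ctr [ 0.6332 -0.0375] pushdir deg -132.98881290951596
1.05 contact ctr [ 0.6187 -0.056 ] pushdir deg -141.58317983647828
0.9 contact ctr [ 0.6016 -0.0722] pushdir deg -150.17754676344063
0.75 contact ctr [ 0.5823 -0.0857] pushdir deg -158.77191369040298
0.6 contact ctr [ 0.5612 -0.0961] pushdir deg -167.36628061736536
0.45 contact ctr [ 0.5387 -0.1033] pushdir deg -175.96064754432768
0.3 contact ctr [ 0.5155 -0.107 ] pushdir deg -184.55501447129004
0.15 contact ctr [ 0.492  -0.1072] pushdir deg -193.1493813982524
0 contact ctr [ 0.4687 -0.1039] pushdir deg -201.74374832521474
0.064 [ 0.47867958 -0.00989415  0.        ]
0.07 [ 0.47645684 -0.01546725  0.        ]
0.075 [ 0.47460456 -0.0201115   0.        ]
0.084 [ 0.47127046 -0.02847115  0.        ]
```

Call:
{"name": "arm_command", "arguments": {
  "steps": [
    [[0.03,-0.04,0],-4],
    [[0.06,-0.075,0],-8],
    [[0.09,-0.11,0],-12],
    [[0.12,-0.15,0],-16],
    [[0.15,-0.185,0],-20],
    [[0.18,-0.22,0],-24],
    [[0.21,-0.26,0],-28],
    [[0.23,-0.29,0],-31]
  ],
  "gripper": 0
}}

```text
t: 2.0
tool_pos: [0.4287, 0.221, 0.2314]
tool_rot: [1.383, 2.82, 0.0]
ft_force: [-0.4, 1.1, 0.3]
grip_width: -0.003
```

Call:
{"name": "arm_command", "arguments": {
  "steps": [
    [[0.03,-0.04,0],0],
    [[0.06,-0.075,0],0],
    [[0.09,-0.11,0],0],
    [[0.12,-0.15,0],0],
    [[0.15,-0.185,0],0],
    [[0.18,-0.22,0],0],
    [[0.2,-0.25,0],0],
    [[0.2,-0.25,0],0]
  ]
}}

```text
t: 2.8
tool_pos: [0.6303, -0.0334, 0.2297]
tool_rot: [1.391, 2.816, -0.003]
ft_force: [-0.3, 1.1, -0.1]
grip_width: -0.003
```

Run:
```python
from h import *
from workcell import imaging,sensors
im=imaging.read_camera('wrist');m=imaging.camera_model('wrist');print(m)
cv2.imwrite('pics/w1.png',im[:,:,::-1])
im=im[:,:,::-1].copy()
q=np.array([.4709,-.0294,-.3795])
P=np.array([[90,125,14],[90,-125,14],[-90,-125,14],[-90,125,14]])/1000.
def poly(P,c): cv2.polylines(im,[proj(m,P).astype(int)],True,c,1)
poly(fx(q,P),(0,0,255))
th=1.05
for th,c in((1.05,(0,255,0)),):
    L=np.array([[r*np.sin(th)+w*np.cos(th),.085-r*np.cos(th)+w*np.sin(th),.066] for r,w in((0,.011),(.185,.011),(.185,-.011),(0,-.011))])
    poly(fx(q,L),c)
cv2.imwrite('pics/w1o.png',im)
```

```text
{'fov_y': 65.24570740700062, 'cx': 319.4959469340825, 'cy': 195.0599166930609, 'xyz': array([0.58523467, 0.02543577, 0.37347338]), 'rotation': array([2.71654375, 0.92485207, 0.12914425])}
```

View pics/w1o.png

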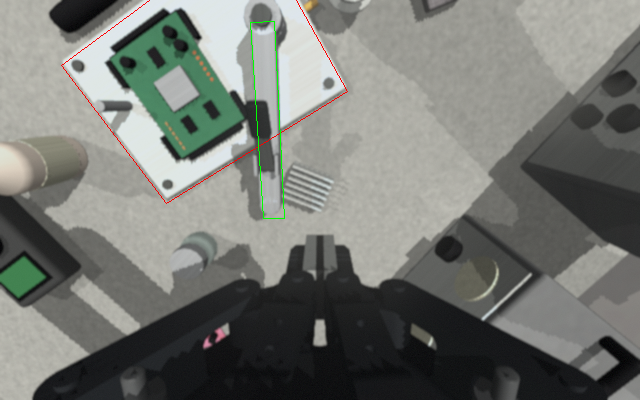

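Overlay shows the fixture outline and strap (θ≈1.05) matching the wrist picture: strap end at (272,218), fingers at (320,250) on its far side, heat sink at (308,188) below.

Call:
{"name": "arm_command", "arguments": {
  "steps": [
    [[0.008,-0.01,0],0],
    [[0.008,-0.01,-0.04],0],
    [[0.008,-0.01,-0.08],0],
    [[0.008,-0.01,-0.12],0],
    [[0.008,-0.01,-0.15],0],
    [[0.008,-0.01,-0.17],0],
    [[0.008,-0.01,-0.183],0],
    [[0.008,-0.01,-0.183],0]
  ]
}}

```text
t: 3.65
tool_pos: [0.6359, -0.0402, 0.0451]
tool_rot: [-1.385, -2.815, 0.003]
ft_force: [1.1, -0.7, -0.3]
grip_width: -0.006
```

Call:
{"name": "arm_command", "arguments": {
  "steps": [
    [[-0.01,-0.01,0],0],
    [[-0.017,-0.016,0],0],
    [[-0.026,-0.024,0],-4],
    [[-0.034,-0.032,0],-8],
    [[-0.044,-0.039,0],-12],
    [[-0.054,-0.0455,0],-16],
    [[-0.064,-0.051,0],-20],
    [[-0.075,-0.056,0],-25]
  ]
}}

```text
t: 4.45
tool_pos: [0.5611, -0.0973, 0.0471]
tool_rot: [-1.968, -2.447, -0.002]
ft_force: [1.5, 0.6, 0.3]
grip_width: -0.002
```

Call:
{"name": "arm_command", "arguments": {
  "steps": [
    [[-0.011,-0.003,-0.001],-4],
    [[-0.022,-0.006,-0.001],-9],
    [[-0.034,-0.0085,-0.001],-13],
    [[-0.0455,-0.01,-0.001],-17],
    [[-0.057,-0.0102,-0.001],-21],
    [[-0.069,-0.01,-0.001],-26],
    [[-0.069,-0.01,-0.001],-26]
  ]
}}

```text
t: 5.15
tool_pos: [0.4913, -0.108, 0.0476]
tool_rot: [2.47, 1.94, 0.004]
ft_force: [-0.6, -0.4, -0.8]
grip_width: -0.001
```

Run:
```python
from h import *
from workcell import imaging,sensors
im=imaging.read_camera('top')[90:310,220:510,::-1];a=imaging.read_camera('scene')[160:320,200:440,::-1]
im=cv2.resize(im,(400,303));a=cv2.resize(a,(400,267))
w=imaging.read_camera('wrist')[:,:,::-1]
cv2.imwrite('pics/a2.png',np.hstack([im,cv2.copyMakeBorder(a,0,36,0,0,0)]));cv2.imwrite('pics/w2.png',w)
```

```text
(no output)
```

View pics/a2.png

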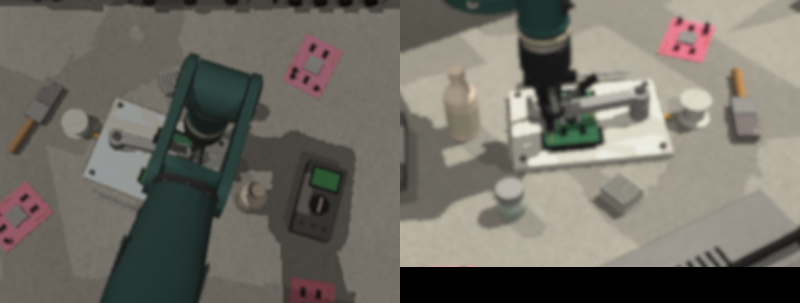

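View pics/w2.png

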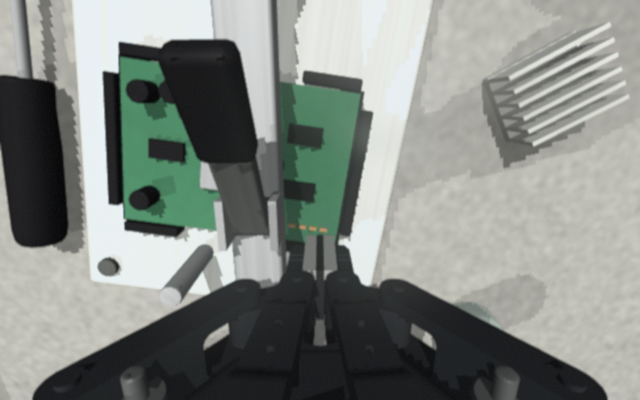

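The wrist view shows the strap following, lever still raised (black handle at (210,90)), and the stop pin (190,275) just short of the strap.

Call:
{"name": "arm_command", "arguments": {
  "steps": [
    [[-0.008,0.001,0],-3],
    [[-0.015,0.003,0],-6],
    [[-0.02,0.0035,0],-9],
    [[-0.023,0.004,0],-9],
    [[-0.023,0.004,0],-9]
  ]
}}

```text
t: 5.8
tool_pos: [0.47, -0.1038, 0.0474]
tool_rot: [2.61, 1.745, 0.005]
ft_force: [-0.1, -0.5, -0.0]
grip_width: -0.002
```

Call:
{"name": "arm_command", "arguments": {
  "steps": [
    [[-0.002,0.001,0],0],
    [[-0.004,0.0015,0],0],
    [[-0.004,0.0015,0],0]
  ]
}}

```text
t: 6.1
tool_pos: [0.467, -0.1026, 0.0477]
tool_rot: [2.608, 1.745, 0.007]
ft_force: [4.3, -0.9, -2.4]
grip_width: 0.0
```

Call:
{"name": "arm_command", "arguments": {
  "steps": [
    [[-0.002,0.001,0],0],
    [[-0.003,0.001,0],0],
    [[-0.003,0.001,0],0]
  ]
}}

```text
t: 6.4
tool_pos: [0.4669, -0.1026, 0.048]
tool_rot: [2.603, 1.741, 0.015]
ft_force: [9.7, -3.4, -7.5]
grip_width: -0.002
```

Run:
```python
from h import *
from workcell import imaging,sensors
print(sensors.state()['ft_force'],sensors.state()['tool_pos'])
w=imaging.read_camera('wrist')[:,:,::-1]
cv2.imwrite('pics/w3.png',w)
```

```text
[ 9.70996267 -3.41550866 -7.45813771] [ 0.46691437 -0.10255068  0.04799559]
```

View pics/w3.png

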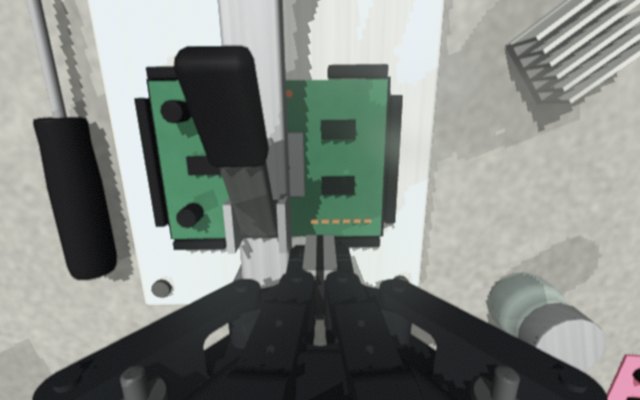

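The strap is at the stop: the force rose with no motion, and it lies parallel to the plate edge. I back off and go up.

Call:
{"name": "arm_command", "arguments": {
  "steps": [
    [[0.01,-0.004,0],0],
    [[0.025,-0.01,0],0],
    [[0.025,-0.01,0.03],0],
    [[0.025,-0.01,0.07],0],
    [[0.025,-0.01,0.11],0],
    [[0.025,-0.01,0.14],0],
    [[0.025,-0.01,0.15],0],
    [[0.025,-0.01,0.15],0]
  ]
}}

```text
t: 7.25
tool_pos: [0.4926, -0.1128, 0.1993]
tool_rot: [2.602, 1.74, 0.017]
ft_force: [0.4, 0.3, 0.7]
grip_width: 0.001
```

Run:
```python
from h import *
from workcell import imaging,sensors
print(sensors.state()['ft_force'],sensors.state()['tool_pos'])
w=imaging.read_camera('wrist')[:,:,::-1].copy();m=imaging.camera_model('wrist')
q=np.array([.4709,-.0294,-.3795])
P=np.array([[90,125,14],[90,-125,14],[-90,-125,14],[-90,125,14]])/1000.
L=np.array([[11,85,66],[11,-100,66],[-11,-100,66],[-11,85,66]])/1000.
for X in(P,L):cv2.polylines(w,[proj(m,fx(q,X)).round().astype(int)],True,(0,0,255),1)
for l in(.55,.75):
  r=.13-.066*np.cos(l)+.011*np.sin(l);z=.068+.066*np.sin(l)+.011*np.cos(l)
  u=proj(m,fx(q,[0,.085-r,z]))[0];cv2.circle(w,tuple(u.round().astype(int).tolist()),3,(0,255,255),1);print(l,r,z,u)
cv2.imwrite('pics/w4.png',w)
```

```text
[0.38912601 0.30231375 0.67922283] [ 0.49256546 -0.11277054  0.1993051 ]
0.55 0.07948294106230988 0.11187512685207807 [246.39313691  98.56717485]
0.75 0.08920656101458449 0.12103673571915209 [244.61458588 113.32082166]
```

View pics/w4.png

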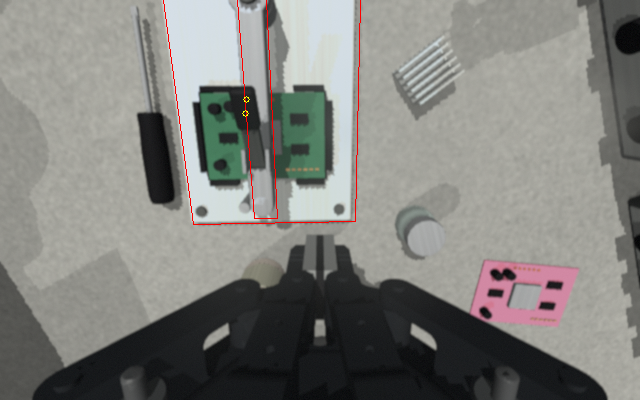

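Overlay agrees with the picture: the strap lies on its predicted place over the board, and the lever handle is at about (246,105), where its tip was expected. Next I move above the lever.

Call:
{"name": "arm_command", "arguments": {
  "steps": [
    [[-0.009,0.045,0],0],
    [[-0.018,0.093,0],0],
    [[-0.018,0.093,-0.03],0],
    [[-0.018,0.093,-0.06],0],
    [[-0.018,0.093,-0.07],0],
    [[-0.018,0.093,-0.07],0]
  ]
}}

```text
t: 7.9
tool_pos: [0.4711, -0.0191, 0.1233]
tool_rot: [2.609, 1.745, 0.004]
ft_force: [0.1, 0.8, 0.3]
grip_width: 0.001
```

Call:
{"name": "arm_command", "arguments": {
  "steps": [
    [[0.003,-0.001,-0.006],0],
    [[0.003,-0.001,-0.012],0],
    [[0.003,-0.001,-0.018],0],
    [[0.003,-0.001,-0.024],0],
    [[0.003,-0.001,-0.029],0],
    [[0.003,-0.001,-0.033],0]
  ]
}}

```text
t: 8.5
tool_pos: [0.4739, -0.0202, 0.0898]
tool_rot: [2.609, 1.745, 0.003]
ft_force: [0.4, 1.2, 1.2]
grip_width: -0.003
```

Call:
{"name": "arm_command", "arguments": {
  "steps": [
    [[0,0,-0.003],0],
    [[0,0,-0.006],0],
    [[0,0,-0.009],0],
    [[0,0,-0.011],0],
    [[0,0,-0.011],0]
  ]
}}

```text
t: 9.0
tool_pos: [0.4743, -0.0195, 0.0794]
tool_rot: [2.61, 1.746, 0.006]
ft_force: [-0.1, 2.7, 3.9]
grip_width: 0.001
```

Call:
{"name": "arm_command", "arguments": {
  "steps": [
    [[0,0,-0.002],0],
    [[0,0,-0.004],0],
    [[0,0,-0.005],0],
    [[0,0,-0.005],0]
  ]
}}

```text
t: 9.4
tool_pos: [0.4746, -0.0194, 0.0787]
tool_rot: [2.608, 1.745, 0.007]
ft_force: [-9.3, 4.0, 22.5]
grip_width: 0.002
```

Call:
{"name": "arm_command", "arguments": {
  "steps": [
    [[0,0,-0.004],0],
    [[0,0,-0.006],0],
    [[0,0,-0.006],0]
  ]
}}

```text
t: 9.7
tool_pos: [0.4748, -0.0195, 0.0784]
tool_rot: [2.607, 1.745, 0.008]
ft_force: [-12.5, 2.4, 29.6]
grip_width: 0.0
```

Hard stop: the force rose about 7 N over 0.3 mm of travel. I lift straight off and look.

Call:
{"name": "arm_command", "arguments": {
  "steps": [
    [[0,0,0.01],0],
    [[0,0,0.04],0],
    [[0,0,0.08],0],
    [[0,0,0.12],0],
    [[0,-0.04,0.14],0],
    [[0.01,-0.09,0.14],0],
    [[0.01,-0.09,0.14],0]
  ]
}}

```text
t: 10.4
tool_pos: [0.4851, -0.1147, 0.2185]
tool_rot: [2.61, 1.735, 0.005]
ft_force: [-0.8, 0.1, -0.6]
grip_width: 0.001
```

Run:
```python
from h import *
from workcell import imaging,sensors
print(sensors.state()['ft_force'],sensors.state()['tool_pos'])
w=imaging.read_camera('wrist')[:,:,::-1].copy();m=imaging.camera_model('wrist')
q=np.array([.4709,-.0294,-.3795])
P=np.array([[90,125,14],[90,-125,14],[-90,-125,14],[-90,125,14]])/1000.
L=np.array([[11,85,66],[11,-100,66],[-11,-100,66],[-11,85,66]])/1000.
for X in(P,L):cv2.polylines(w,[proj(m,fx(q,X)).round().astype(int)],True,(0,0,255),1)
for l in(0,.2):
  r=.13-.066*np.cos(l)+.011*np.sin(l);z=.068+.066*np.sin(l)+.011*np.cos(l)
  u=proj(m,fx(q,[0,.085-r,z]))[0];cv2.circle(w,tuple(u.round().astype(int).tolist()),3,(0,255,255),1);print(l,r,z,u)
cv2.imwrite('pics/w5.png',w)
a=imaging.read_camera('scene')[160:320,200:440,::-1];cv2.imwrite('pics/s5.png',cv2.resize(a,None,fx=3,fy=3))
```

```text
[-0.75590694  0.14769404 -0.59561469] [ 0.48513561 -0.11467456  0.21852572]
0 0.064 0.079 [266.75669209  77.34239594]
0.2 0.06750096850122374 0.0918929081887277 [264.5332482   80.65702311]
```

View pics/w5.png

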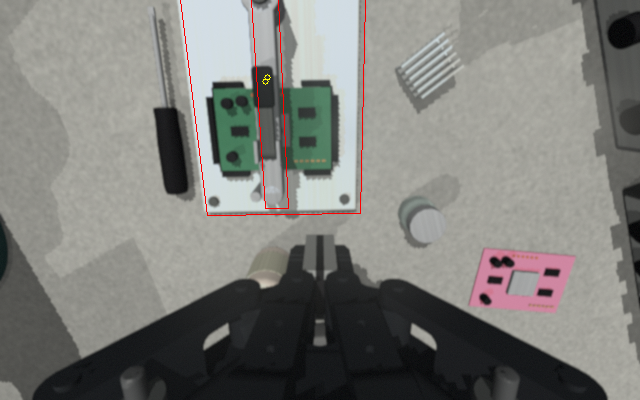

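View pics/s5.png

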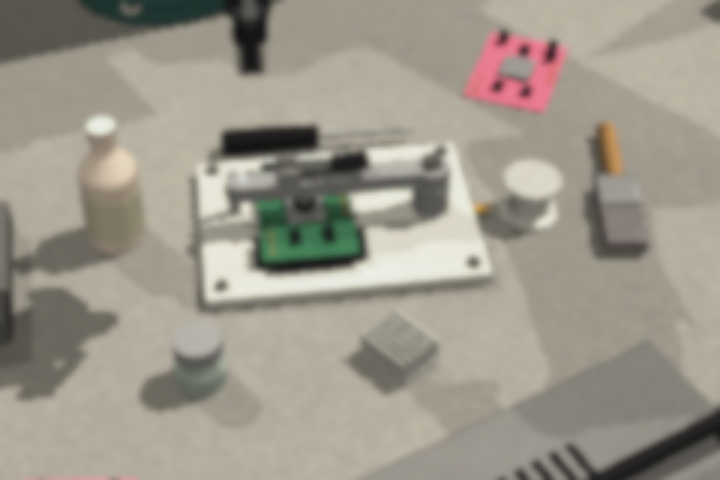

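The wrist view shows the strap over the board against the pin (257,192), with the lever flat along it (handle at (264,87)). The scene view agrees, and nothing else has moved.

```bash
python3 -c "
from workcell import job,sensors
print(sensors.state()['qd']);print(job.close_job())"
```

```text
[ 0.03882613 -0.01187164  0.01896156  0.01029574  0.00515516  0.00200503]
the job is handed in; nothing more can be done
None
```

The board is clamped and I have handed the job in; it reported no verdict.

- **Strap:** I swung it clockwise with the outside of the shut fingers until it met the stop pin. The push force rose from about 4 to 10 N with no further motion. The wrist picture showed the strap on its predicted place over the board with the lever still raised.
- **Lever:** I pressed it straight down near its tip until it stopped. The TCP (the finger tips) was at z = 0.0784 m with about 30 N, close to the 79 mm given for "down". I then lifted off.

The last pictures show the strap against the pin, the lever flat, the board unmoved in its nest and the other things in place. The gripper is clear of everything, with under 1 N left on the force sensor.

- **Not measured:** I could not measure the presser's force on the board; I infer it from the lever being at its stop.
- **Small disagreement:** my overlay of the strap sat a few pixels off the picture in the last view, within the calibration error.

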